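Take the hand guard off the vegetable slicer

TASK

The hand guard of the vegetable slicer has to come off for washing. Slide it along its rails, away from the slicer's handle, up to the end stop, lift it off there past the two sprung catches, and set it down on the chopping board, standing with its knob up; do not let it drop, and leave the other things on the worktop where they stand.

Things in the scene. Friction and masses are not known exactly. Their poses are not given: they have to be found in the camera images.
- guard: Hand guard (pusher) of the slicer, grey plastic, 92 x 108 mm, 85 mm tall, 0.10 to 0.21 kg, loose. Origin: centre of its underside, z up, axes as the slicer's at first. Foot 72 mm across, z 0 to 14 mm; flange 92 (x) x 108 (y) mm, z 14 to 19, in the rails; neck 52 mm across, z 19 to 43. Starts 110 to 155 mm short of the bay, underside 42 mm above the worktop.
- knob (a point): Middle of the guard's round grip knob, 64 mm above the guard's origin; the knob is 44 mm across with three black rings, from z 43 to 85 mm of the guard. Grasp here from above.
- slicer: Vegetable slicer (mandoline), white frame, steel deck and blade, 366 x 148 x 76 mm, lies flat, fixed. Origin: on the worktop below mid-deck; +x from the black handle (x -197 mm) to the end stop (inner face x 157), y across. Ledges 56 mm high carry the guard, which slides with under 3 N; a fixed lip over the flange (y beyond +-47 mm, top 68 mm high) from x -140 to 53 mm stops any lifting there.
- bay (a point): Where the guard's origin lies when it is home against the end stop, in the release bay, the only place where it lifts off: slicer x 110 mm, on its middle line, 42 mm above the worktop, axes as the slicer's. Up to 8 mm short is good enough. No fixed lip here, only the two catches.
- catch_l (a joint): Angle (rad) of the sprung steel roller arm on the slicer's +y side of the bay: 0 closed, swings outward to 0.5. Hinge 67 mm off the middle line; it spans slicer x 85 to 129 mm, its top 76 mm above the worktop, and reaches 4 mm over the guard's flange. Both give way when the guard is pulled straight up: peak pull 9 to 15 N in the first 8 mm, rollers clear after 18 mm.
- catch_r (a joint): Angle (rad) of the same catch on the slicer's -y side; the same values.
- board: Wooden chopping board lying flat on the worktop, fixed, 240 (x) x 340 (y) x 22 mm thick. Origin: centre of its underside, z up.
- salt_shaker: White ceramic shaker with a steel cap, 41 x 41 x 85 mm, bystander. Origin: centre of its underside.
- bean_tin: Food tin, 57 mm across, 72 mm tall, bystander. Origin: centre of its underside.
- teaspoon: Steel teaspoon, 132 x 26 x 9 mm, bystander. Origin: centre of its underside.
- jam_jar: Glass jam jar, 65 mm across, 94 mm tall, bystander. Origin: centre of its underside.

How it is judged:
By the outcome, as a careful person would: the job done as asked, in the order asked, and still so for the second after the job is handed in, with the robot touching nothing.
It also fails if it takes over 53 s, if anything falls off the work surface, if the arm or the gripper's body presses on something with over 40 N, if the wrist force passes 120 N, or if a joint passes its speed limit or range.

ROBOT

A 6-joint arm with a two-finger parallel gripper is mounted at the origin on a cart in front of the work surface, level with it; the furniture and walls round the work are solid. World frame = base frame: x ahead of the robot, y to its left, z up, the work surface at z = 0. Lengths are in m, angles in rad, forces in N, time in s.
With the tool pointing down it reaches from about 0.275 to 0.875 m from the base axis. Payload 12.5 kg.
Tool frame: the origin (TCP) lies on the centre line of the jaws, within the pads' length; the fingertips stand r.finger_overhang ahead of it and the grasp point (between the pads) lies 3 mm ahead of it (r.finger_overhang is the distance from the TCP to the fingertips, in m); z points along the fingers, y is the line along which they close (so a half turn about z gives the same grasp; the last joint's range is limited). The gripper opens to 85 mm and grips with 20 to 120 N. Pads are 22 mm wide; open, the fingers measure 114 mm over their backs; the gripper's body (76 mm by 85 mm) begins 54 mm behind the grasp point. The pads swing forward as they close: fully open they stand 13 mm farther back than shut.
Start: joints at [1.041, 0.351, 1.652, -0, 1.139, -0.085], TCP at [0.237, 0.496, 0.225] pointing down, gripper open.
Joint ranges: [-2.75, 2.75], [-0.79, 2.1], [0.01, 2.65], [-1.57, 4.71], [0.07, 3.14], [-2.87, 2.87]. Speed limits (rad/s): [2.22, 2.22, 2.79, 3.14, 3.14, 3.14].

INTERFACE

Orientations are given as a unit quaternion [x, y, z, w].
In Python, from cell import r, optics gives the robot as it stands. The module is installed in compiled form; this text tells all that it offers. Calls block until the motion is done:
- r.move_to(position, orientation): joint-space move of the TCP to a pose.
- r.move_linear(position, rot=None, vel=0.15): straight line of the TCP; rot=None keeps the orientation; vel is the mean speed in m/s.
- r.set_joints(angles): joint-space move.
- r.set_gripper(opening, squeeze=None): opening from 0.0 (shut) to 1.0 (fully open); squeeze is the grip in N (None keeps the last); returns when the fingers have stopped.
- r.sleep(seconds).
- r.inverse_kinematics(position, orientation): joint angles nearest the present ones, or None.
- optics.get_image(name): name is "scene" or "top" or "wrist"; returns a dict with "pixels" (480x640x3 uint8, red, green, blue), "depth" (480x640 float32, m along the optical axis (not along the pixel's ray), 0 where there is no reading), "fx", "fy", "cx", "cy" (pixels), "camera_from_world" (4x4, takes a point from world to camera coordinates); the wrist camera has in their place "mount" (4x4, takes a point from camera to tool coordinates, whose origin is the TCP and whose axes are the flange's). Camera axes: x right, y down, z forward; pixel columns grow to the right and rows downward; lengths in m; the calibration is good to about 2 mm. A picture is of the moment at which its call begins: read the wrist's pose just before it.
A pose or a line that the arm cannot do raises r.PlanningError and nothing moves.
- r.hand_in(): hands the job in; it is judged then, once.
Readings, each from a call of its own:
- r.current_t(): time.
- r.current_q(): joint angles.
- r.current_qvel(): joint speeds.
- r.current_effort(): joint torques, N m.
- r.current_tool_pos(): TCP position.
- r.current_ee_rot(): TCP orientation.
- r.current_contact_force(): force on the tool from outside, world axes, zero at the start.
- r.current_torque(): the same for the moment, N m.
- r.current_opening(): opening from 0.0 (shut) to 1.0 (fully open).
- r.current_finger_force(): force on a finger pad.
Only numpy, scipy, OpenCV 4.12 (cv2) and the standard library are available. Lean on these libraries where they do the work, as an engineer would, in place of code of your own. Each camera call takes 0.05 s, during which the arm holds its last target. There are 200 camera calls.

## Working session

There is one attempt and no reset: what is moved stays moved. The work goes in short steps, each a Python script; the robot and the scene stay as the last script left them, time stands still between calls to the robot, and variables do not carry over. Pictures are saved under pics/ and viewed, at most 10 in all, crops included, and the job is handed in when it is done.

```bash
mkdir -p pics; python3 - <<'E'
from cell import r, optics
import cv2,numpy as np
for n in("top","scene"):
    d=optics.get_image(n); cv2.imwrite(f"pics/{n}0.png",d["pixels"][:,:,::-1]); np.savez(f"{n}0.npz",**d)
    print(n,d["fx"],d["cx"],d["cy"],np.round(d["camera_from_world"],3).tolist())
print(r.current_tool_pos(),r.current_ee_rot(),r.finger_overhang,r.current_t())
E
```

```text
top 440.24128949009946 318.5953643765008 240.999642462668 [[-0.02, -0.999, -0.025, 0.054], [-0.984, 0.024, -0.176, 0.577], [0.176, 0.021, -0.984, 1.081], [0.0, 0.0, 0.0, 1.0]]
scene 534.908420826426 322.9153694973305 240.44508640420148 [[0.865, -0.502, -0.004, -0.47], [-0.264, -0.448, -0.854, 0.263], [0.427, 0.74, -0.52, 1.15], [0.0, 0.0, 0.0, 1.0]]
[0.23647473 0.4962461  0.22472318] [ 2.20563101e-01  9.75372573e-01 -4.84751530e-04 -1.65049396e-04] 0.022 0.1
```

View pics/top0.png

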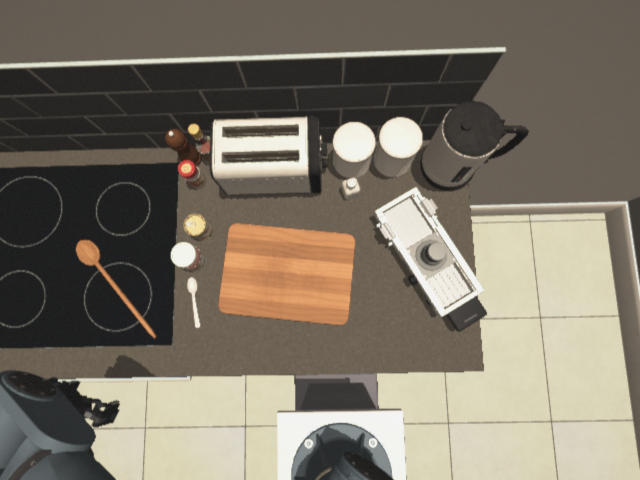

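View pics/scene0.png

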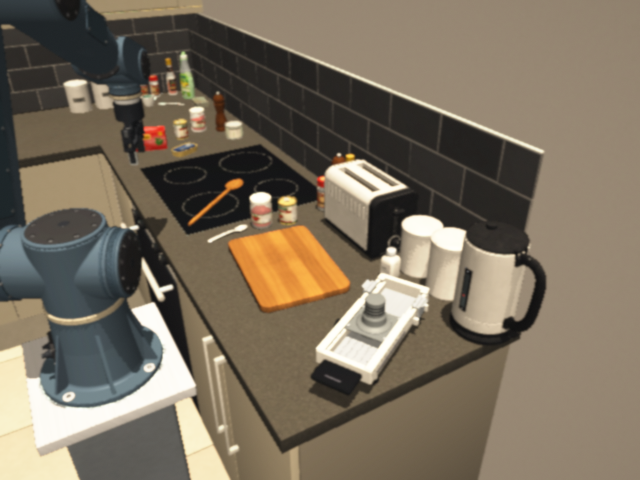

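The top view shows the slicer at about (430,255), with its handle at (465,315), its stop end at about (405,200) and the guard knob at (434,253). The salt shaker is at (350,187), the kettle at (465,145) and the board at (288,273). Next I'll fit poses from depth.

```bash
cat > h.py <<'E'
import numpy as np,cv2
def cloud(d):
    v,u=np.mgrid[:480,:640]; z=d["depth"].astype(float)
    P=np.stack([(u-d["cx"])/d["fx"]*z,(v-d["cy"])/d["fy"]*z,z],-1)
    T=np.linalg.inv(d["camera_from_world"]); W=P@T[:3,:3].T+T[:3,3]; W[z<=0]=np.nan
    return W
E
python3 - <<'E'
from h import *
d=np.load("top0.npz"); W=cloud(d); px=d["pixels"].astype(int)
def reg(a,b,c,e):
    m=np.zeros((480,640),bool); m[c:e,a:b]=1; return m
w=W[reg(260,320,335,365)]; print("worktop z",np.nanmedian(w[:,2]))
Z=W[...,2]
R=reg(370,490,180,335)
hand=R&(Z>.02)&(Z<.09)&~((Z>.11))
poly=np.zeros((480,640),np.uint8); cv2.fillPoly(poly,[np.array([[368,205],[415,180],[440,195],[492,305],[455,335],[440,320]])],1)
def rect(m,n):
    p=W[m][:,:2].astype(np.float32); print(n,len(p),cv2.minAreaRect(p*1000), np.nanmedian(W[m],0))
m=(poly>0)&(Z>.04)&(Z<.09); rect(m,"slicer all")
white=m&(px.min(-1)>150)&(Z>.055)&(Z<.075); rect(white,"rails")
dark=m&(px.max(-1)<60)&(reg(440,495,295,335)); rect(dark,"handle")
k=(poly>0)&(Z>.115)&(Z<.14); rect(k,"knobtop")
b=reg(210,365,220,330)&(Z>.012)&(Z<.03); b=cv2.erode(b.astype(np.uint8),np.ones((3,3)))>0; rect(b,"board")
s=reg(335,365,172,202)&(Z>.04)&(Z<.1); rect(s,"salt")
# ortho maps in 1 mm around slicer: x forward up
im=np.zeros((450,400,3),np.uint8)
H=d["camera_from_world"]; g=np.mgrid[:450,:400]; X=.75-g[0]/1000+.0; Y=-.03-g[1]/1000
for z,n in((.066,"o"),):
    Q=np.stack([X,Y,np.full_like(X,z)],-1)@H[:3,:3].T+H[:3,3]
    u=(d["fx"]*Q[...,0]/Q[...,2]+d["cx"]).astype(np.float32); v=(d["fy"]*Q[...,1]/Q[...,2]+d["cy"]).astype(np.float32)
    im=cv2.remap(d["pixels"],u,v,cv2.INTER_LINEAR)[:,:,::-1]
    cv2.imwrite("pics/ortho.png",im)
E
```

```text
worktop z -0.0008178125959592553
slicer all 4677 ((525.9578247070312, -250.62667846679688), (365.95947265625, 149.37442016601562), 29.473966598510742) [ 0.51988426 -0.24379105  0.06241133]
rails 2609 ((548.8294677734375, -236.80484008789062), (310.5518798828125, 147.33688354492188), 29.64159393310547) [ 0.54152203 -0.23844733  0.06601251]
handle 58 ((384.9407653808594, -323.43463134765625), (45.96062088012695, 87.12606811523438), 30.312192916870117) [ 0.36161646 -0.29054265  0.04949889]
knobtop 281 ((534.6881713867188, -239.72967529296875), (42.02393341064453, 42.61616134643555), 85.87142944335938) [ 0.53379545 -0.23931106  0.12615378]
board 10831 ((503.34332275390625, 127.13035583496094), (333.96044921875, 234.5158233642578), 83.07298278808594) [0.49939214 0.12428262 0.02006457]
salt 260 ((733.5722045898438, -44.69001388549805), (63.74271011352539, 43.613521575927734), 3.223435163497925) [ 0.71813059 -0.04498216  0.06126789]
```

View pics/ortho.png

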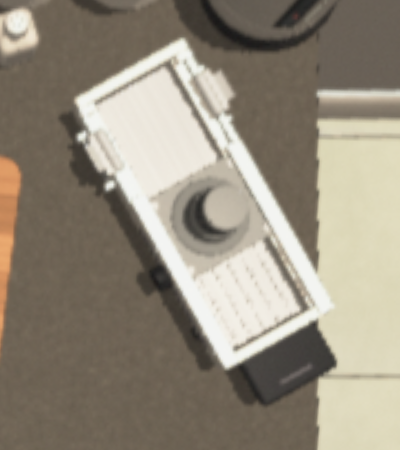

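The corrected top-down view shows the frame end mid-points at (129,70) and (280,336). That puts the slicer's +x axis at about 29.5° and its origin near (0.535,-0.243). The knob is close to the origin, so the bay is near (0.63,-0.188). I'll move above the knob, closing along slicer x, and refine with the wrist camera.

```bash
cat >> h.py <<'E'
from scipy.spatial.transform import Rotation as Ro
A=np.radians(29.5); c,s=np.cos(A),np.sin(A); ex=np.array([c,s,0]); ey=np.array([-s,c,0])
def quat(sg=1):
    y=sg*ex; z=np.array([0,0,-1.]); return Ro.from_matrix(np.stack([np.cross(y,z),y,z],1)).as_quat()
def wcloud(r,optics):
    p,q=r.current_tool_pos(),r.current_ee_rot(); d=optics.get_image("wrist")
    T=np.eye(4); T[:3,:3]=Ro.from_quat(q).as_matrix(); T[:3,3]=p
    d["camera_from_world"]=np.linalg.inv(T@d["mount"]); return d,cloud(d)
E
python3 - <<'E'
from cell import r,optics
from h import *
for sg in(1,-1): print(sg,r.inverse_kinematics([.534,-.241,.25],quat(sg)), r.inverse_kinematics([.63,-.188,.11],quat(sg)))
r.move_to([.534,-.241,.25],quat(1))
r.sleep(.3)
d,W=wcloud(r,optics); Z=W[...,2]; cv2.imwrite("pics/w1.png",d["pixels"][:,:,::-1]); np.savez("w1.npz",**d)
print(r.current_t(),r.current_tool_pos(),r.current_contact_force())
near=np.hypot(W[...,0]-.534,W[...,1]+.241)<.05
k=near&(Z>.115)&(Z<.14); print(k.sum(),np.median(W[k],0),cv2.minEnclosingCircle(W[k][:,:2].astype(np.float32)))
E
```

```text
1 [-5.03396988e-01  3.92739111e-01  1.52691457e+00 -4.44089210e-16
  1.22193897e+00 -1.01826912e+00] [-3.60786546e-01  6.67301588e-01  1.44483214e+00 -4.44089210e-16
  1.02945892e+00 -8.75658675e-01]
-1 [-5.03396988e-01  3.92739111e-01  1.52691457e+00 -4.44089210e-16
  1.22193897e+00  2.12332354e+00] [-3.60786546e-01  6.67301588e-01  1.44483214e+00 -4.44089210e-16
  1.02945892e+00  2.26593398e+00]
3.25 [ 0.53405471 -0.24084102  0.25000103] [-0.08921671 -0.22201912 -0.95052623]
3306 [ 0.53151523 -0.23777179  0.12751788] ((0.5322843194007874, -0.2392115443944931), 0.022307774052023888)
```

View pics/w1.png

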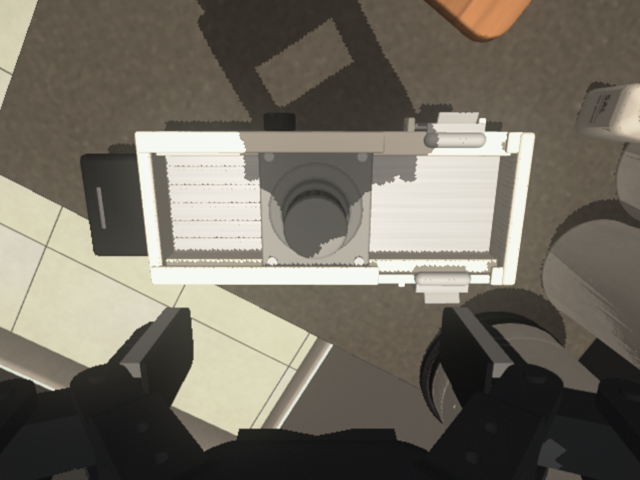

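The wrist view shows the slicer almost axis-aligned in the image, with the knob at (318,225), the catches at (455,135) and (442,283), and the kettle at (500,350) near the bay. I'll refine the axis and check the clearance to the kettle.

```bash
python3 - <<'E'
from h import *
d=dict(np.load("w1.npz")); W=cloud(d); Z=W[...,2]
m=np.zeros((480,640),bool); m[115:300,120:545]=1
a=m&(Z>.058)&(Z<.073)&(d["pixels"].min(-1)>90)
p=W[a]-[.5323,-.2392,0]; X=p@ex; Y=p@ey
# outer edges by bins
for sgn in(1,-1):
    xs=np.arange(-.11,.15,.01); e=[np.percentile((sgn*Y)[(abs(X-x)<.005)&(sgn*Y>.04)],97) for x in xs]
    f=np.polyfit(xs,e,1); f=np.polyfit(xs[abs(np.polyval(f,xs)-e)<.004],np.array(e)[abs(np.polyval(f,xs)-e)<.004],1); print(sgn,np.round(f,4),np.round(e,3))
c=abs(Y)<.035
print("far end outer/inner", np.percentile(X[c&(X>.1)],[3,50,97]),"near",np.percentile(X[c&(X<-.1)],[3,50,97]), np.median(p[c&(X>.1),2]))
t=dict(np.load("top0.npz")); V=np.concatenate([cloud(t).reshape(-1,3),W[:260].reshape(-1,3),cloud(np.load("scene0.npz")).reshape(-1,3)])
B=np.array([.5323,-.2392,0])+.11*ex
q=V-B; h=np.hypot(q[:,0],q[:,1]); s_=(V[:,2]>.085)&(V[:,2]<.5)&(h<.2)&~(np.hypot(V[:,0]-.532,V[:,1]+.239)<.035)
for r_ in range(0,360,30):
    an=np.degrees(np.arctan2(q@ey,q@ex))%360; k=s_&(abs(an-r_)<15)
    if k.any(): print(r_,h[k].min().round(3),V[k,2].max().round(3))
E
```

```text
1 [0.0082 0.0628] [0.063 0.063 0.063 0.063 0.063 0.063 0.063 0.063 0.062 0.062 0.063 0.063
 0.063 0.063 0.062 0.062 0.062 0.063 0.063 0.063 0.072 0.074 0.074 0.074
 0.069 0.062]
-1 [0.014  0.0626] [0.062 0.062 0.062 0.062 0.062 0.062 0.062 0.062 0.062 0.062 0.062 0.062
 0.062 0.062 0.062 0.062 0.062 0.063 0.063 0.063 0.074 0.075 0.075 0.075
 0.069 0.063]
far end outer/inner [0.15704736 0.16024408 0.16795874] near [-0.14014888 -0.13405125 -0.12944954] 0.06988814925422959
0 0.17 0.14
30 0.159 0.139
270 0.138 0.252
300 0.135 0.261
330 0.128 0.16
```

The knob lies on the middle line with slicer x ≈ 0, so it has to travel about 110 mm. The kettle is at least 128 mm from the bay. Now grasp and slide.

```bash
python3 - <<'E'
from cell import r,optics
from h import *
K=np.array([.5323,-.2392,0])
F=lambda:np.round(r.current_contact_force(),1)
r.move_linear(K+[0,0,.16]); r.move_linear(K+[0,0,.110],vel=.08)
print("down",F())
r.set_gripper(0.0,80); print("grip",r.current_opening(),r.current_finger_force(),F())
f0=r.current_contact_force()
r.move_linear(K+.06*ex+[0,0,.110],vel=.06); print("60",F())
r.move_linear(K+.102*ex+[0,0,.110],vel=.06); print("102",F())
x=.102
while x<.114:
    x+=.001; r.move_linear(K+x*ex+[0,0,.110],vel=.02)
    f=(r.current_contact_force()-f0)@ex; print(round(x,3),round(f,1))
    if f<-7: break
print(r.current_t(),r.current_tool_pos(),r.current_opening(),F())
d=optics.get_image("top"); cv2.imwrite("pics/t2.png",cv2.resize(d["pixels"][150:350,340:500,::-1],None,fx=3,fy=3))
E
```

```text
down [-0.4 -0.2  0.9]
grip 0.4710122356924252 79.66774106025696 [-1.8  0.9  8. ]
60 [1.1 0.7 5.4]
102 [1.3 1.2 4.8]
0.103 0.5
0.104 -0.4
0.105 0.1
0.106 -1.1
0.107 -0.6
0.108 -0.4
0.109 0.5
0.11 1.0
0.111 0.2
0.112 -3.9
0.113 -9.7
10.025 [ 0.6298494  -0.18466747  0.11113204] 0.47073582481216425 [-9.4 -5.4 11.6]
```

View pics/t2.png

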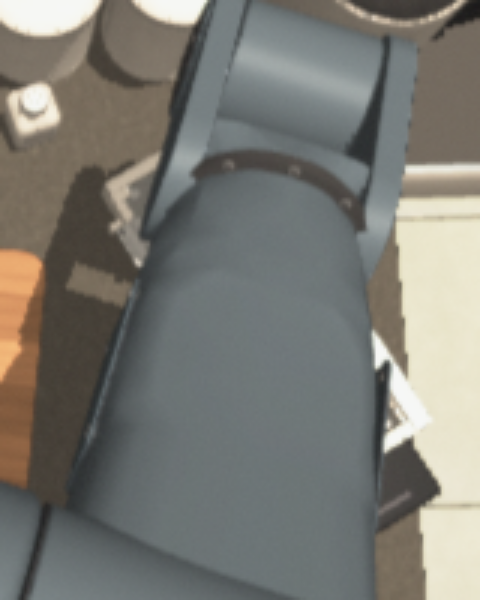

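The arm hides the bay in this view, but the force shows contact with the stop at about 111.5 mm. I'll back off to release the pressure and lift straight up.

```bash
python3 - <<'E'
from cell import r,optics
from h import *
K=np.array([.5323,-.2392,0])+.111*ex
F=lambda:np.round(r.current_contact_force(),1)
r.move_linear(K+[0,0,.110],vel=.02); print(F())
for z in (.113,.116,.119,.122,.126,.132,.140):
    r.move_linear(K+[0,0,z],vel=.04); print(z,F(),round(r.current_tool_pos()[2],4),round(r.current_opening(),3))
r.move_linear(K+[0,0,.215],vel=.1); r.sleep(.3)
print(r.current_t(),F(),r.current_tool_pos(),r.current_opening(),r.current_finger_force())
d=optics.get_image("scene"); cv2.imwrite("pics/s3.png",d["pixels"][:,:,::-1])
d=optics.get_image("wrist"); cv2.imwrite("pics/w3.png",d["pixels"][:,:,::-1])
E
```

```text
[-2.6 -1.7  7. ]
0.113 [-0.1  0.2 -0.6] 0.1128 0.473
0.116 [-1.8 -0.2 -6.4] 0.1155 0.47
0.119 [ 0.  -1.3 -1.9] 0.1196 0.472
0.122 [-0.2  0.1  0.9] 0.1228 0.469
0.126 [-1.5 -0.6  7.1] 0.1272 0.471
0.132 [ 0.6  0.1 -2.2] 0.1321 0.469
0.14 [-0.5  0.4 -1.5] 0.1403 0.467
13.425 [ 0.7  0.1 -1.9] [ 0.62882296 -0.18449501  0.21460637] 0.4756512823569057 83.05423021316528
```

View pics/s3.png

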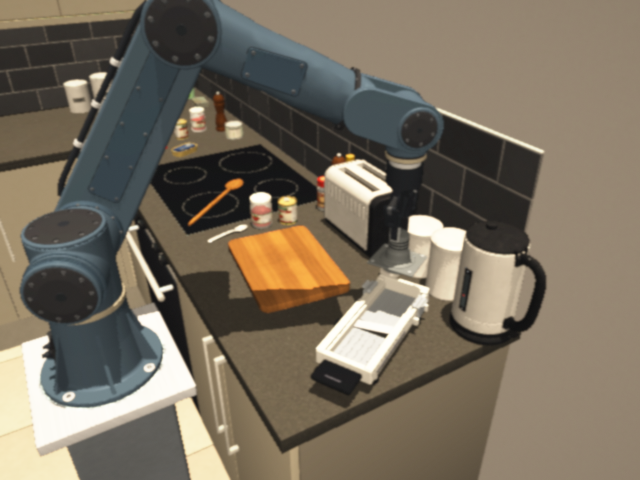

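View pics/w3.png

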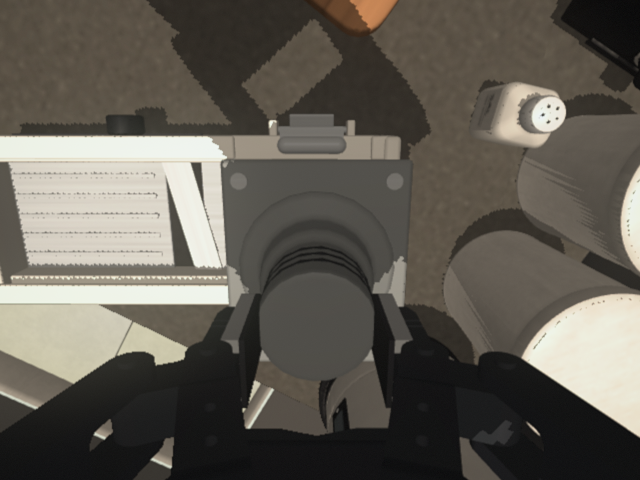

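The guard is off the slicer. It hangs level in the jaws, with the knob at (318,325) in the wrist view and the flange flat. I'll carry it to the middle of the board and lower it with a force check.

```bash
python3 - <<'E'
from cell import r,optics
from h import *
F=lambda:np.round(r.current_contact_force(),1)
B=np.array([.503,.120,0])
r.move_linear(B+[0,0,.215],vel=.12); r.sleep(.3)
r.move_linear(B+[0,0,.106],vel=.08); r.sleep(.2); f0=r.current_contact_force()[2]; print(F())
z=.106
while z>.086:
    z-=.001; r.move_linear(B+[0,0,z],vel=.02); r.sleep(.1); f=r.current_contact_force()[2]-f0; print(round(z,3),round(f,1),end="; ")
    if f>4: break
print(r.current_t(),r.current_tool_pos(),F())
d,W=wcloud(r,optics); cv2.imwrite("pics/w4.png",d["pixels"][:,:,::-1])
E
```

```text
[ 0.8 -0.4 -0.5]
0.105 -1.0; 0.104 -1.4; 0.103 -0.8; 0.102 -0.5; 0.101 -0.8; 0.1 -0.7; 0.099 -1.0; 0.098 -0.4; 0.097 -1.3; 0.096 -1.3; 0.095 -0.4; 0.094 -0.3; 0.093 -0.5; 0.092 0.3; 0.091 -0.3; 0.09 6.9; 24.0333 [0.50309131 0.12000691 0.0905063 ] [-4.2 -1.6  6.4]
```

View pics/w4.png

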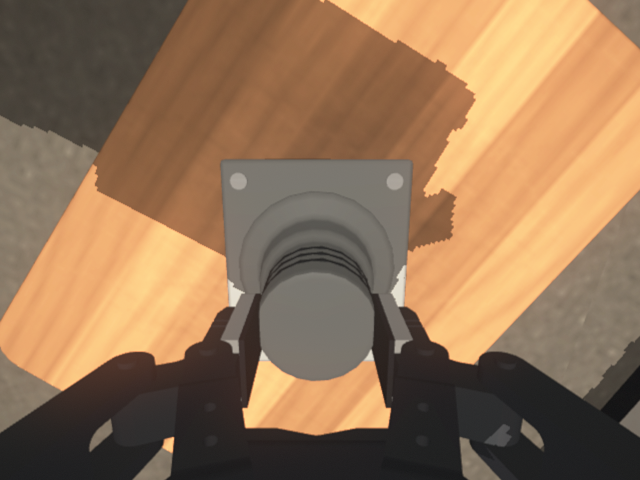

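The guard stands on the board, with contact at the expected height. Its flange is square in view and well inside the board edges. Release and retreat.

```bash
python3 - <<'E'
from cell import r,optics
from h import *
B=np.array([.503,.120,0])
r.set_gripper(0.6); r.set_gripper(1.0); r.sleep(.2)
r.move_linear(B+[0,0,.26],vel=.1)
r.move_linear([.38,.02,.30],vel=.15); r.sleep(.5)
d=optics.get_image("top"); cv2.imwrite("pics/t5.png",d["pixels"][:,:,::-1])
W=cloud(d);Z=W[...,2];k=(np.hypot(W[...,0]-.503,W[...,1]-.12)<.04)&(Z>.09)&(Z<.13); print(r.current_t(),k.sum(),np.median(W[k],0))
E
```

```text
28.6333 261 [0.50572285 0.11807192 0.10554819]
```

View pics/t5.png

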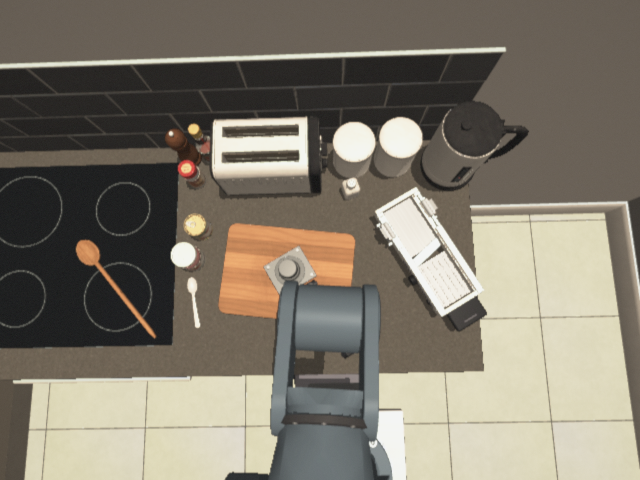

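The guard stands upright on the board at (289,268), with its knob top at z ≈ 0.106 as expected. The shaker, tin, jar and spoon have not moved.

```bash
python3 -c "
from cell import r
print(r.hand_in())"
```

```text
the job is handed in; nothing more can be done
None
```

The guard was slid to the end stop, lifted off past both catches and set down knob-up on the chopping board; nothing else on the worktop moved, and I handed the job in at about 29 s.

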